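# Empty the machine's catch tray into the washing basket

## Task

Collect the three finished clevis rod ends from the machine's catch tray and lay them flat in the wire washing basket, none on top of another; set them down, do not let them drop. Leave the plain square bar end in the tray. When all three are in, swing the basket's hinged hold-down frame over them and push it fully home into its catch clips, without disturbing the other things on the bench.

Things in the scene. Friction and masses are not known exactly. Their poses are not given: they have to be found in the camera images.
- tray: Fixed steel catch tray, black rubber floor. Origin: centre of its underside, on the bench; y points to the chute (roughly world +y). Inside 240 (x) by 380 mm (y), floor 3 mm thick, walls 4 mm thick, 49 mm high with bead. Two clevises and the bar end lie on the floor in any order, about 100 mm apart along y, lengthwise roughly along x.
- chute_lip (a point): Middle of the lower edge of the machine's fixed steel discharge chute, at tray x 0, y +190, 130 mm above the bench. The chute, 175 mm wide with side walls 35 mm high, rises from here away from the tray (tray +y) at 0.40 rad for 440 mm, on two legs 110 mm beyond this point. Nothing overhangs the tray.
- clevis_a_center (a point): Aluminium clevis rod end, 0.2 to 0.33 kg, 110 mm long, 40 high, lying flat; z up, x towards the shank. Point: centre of gravity, 20 mm up, in the solid of the block (grip across y, 40 wide). Square 40 x 40 fork block from x -46 to +14 mm (12 mm lugs, 16 mm slot open at -x end, top and bottom, solid from x -8), then round shank, 24 mm thick, to x +64. On the tray floor, under c.
- clevis_b_center (a point): Aluminium clevis rod end, 0.2 to 0.33 kg, 110 mm long, 40 high, lying flat; z up, x towards the shank. Point: centre of gravity, 20 mm up, in the solid of the block (grip across y, 40 wide). Square 40 x 40 fork block from x -46 to +14 mm (12 mm lugs, 16 mm slot open at -x end, top and bottom, solid from x -8), then round shank, 24 mm thick, to x +64. On the tray floor.
- clevis_c_center (a point): Aluminium clevis rod end, 0.2 to 0.33 kg, 110 mm long, 40 high, lying flat; z up, x towards the shank. Point: centre of gravity, 20 mm up, in the solid of the block (grip across y, 40 wide). Square 40 x 40 fork block from x -46 to +14 mm (12 mm lugs, 16 mm slot open at -x end, top and bottom, solid from x -8), then round shank, 24 mm thick, to x +64. Lies across a's fork block.
- bar_end_center (a point): The bar end to be left in the tray: a plain square aluminium block with no fork or shank, 75 x 40 x 40 mm, about 0.32 kg, lying on the tray floor. This point is its centre; x along its 75 mm length, z up.
- basket: Wire washing basket, fixed in locators on the bench. Origin: centre of its underside, at bench height; z up, +x its hinge side (roughly away from the robot), -x its catch side. Inside 150 (x) by 240 mm (y), floor 3 mm, walls 4 mm thick, 58 mm high, all solid. Hinge knuckles on the +x wall at y +-112 mm, 72 high; U-shaped catch clips over the -x wall at y +-88 mm, 18 long in y, 74 high.
- frame (a joint): Hinge of the basket's hold-down frame, rad: 0 = fully closed, lying level over the basket, its front bar down in the catch clips; 1.57 = upright; starts open at 1.5 to 1.9 (stop at 1.95). Stiff: it stays where it is left, so it must be moved all the way home (1 to 4 N at the front bar).
- frame_bar (a point): Middle of the frame's round front bar, 10 mm thick, 224 mm long, parallel to the basket's y. Two side arms at basket y +-112 mm join its ends to the hinge, 160 mm away; a 6 mm cross wire lies half-way, two 4 mm stays at y +-45 mm run from it to the front bar. Closed, the bar lies over the -x wall, its centre 66 mm above the bench, 3 mm clear of the wall.
- frame_pivot (a point): Middle of the frame's hinge axis (along the basket's y), at basket x +83 mm, 66 mm above the bench. In the basket's axes the front bar lies from here at 160 mm * (-cos(joint) in x, +sin(joint) in z).
- sprayer_center (a point): Bystander: white spray bottle beyond the gap between tray and basket, 68 mm thick, 200 mm high; point 90 mm up on its axis.
- clamp_center (a point): Bystander: dark steel stepped clamp jaw, 110 x 45 x 40 mm, outside the basket beyond the deburring tool; point at its centre, x along its length.
- deburrer_center (a point): Bystander: deburring tool with a red handle, 185 mm long, 22 mm thick, on the bench outside the basket; point on its axis near the middle (handle 90 mm to its -x, blade 95 mm to +x).
Mind the look-alikes: they are no part of the job. What is shaped like the part that bears clevis_a_center but blue or purple is not meant.

How it is judged:
By the outcome, as a careful person would: the job done as asked, in the order asked, and still so for the second after the job is handed in, with the robot touching nothing.
It also fails if it takes over 72 s, if anything falls off the work surface, if the arm or the gripper's body presses on something with over 40 N, if the wrist force passes 120 N, or if a joint passes its speed limit or range.

## Robot

A 6-joint arm with a two-finger parallel gripper is mounted at the origin on the work surface. World frame = base frame: x ahead of the robot, y to its left, z up, the work surface at z = 0. Lengths are in m, angles in degrees, forces in N, time in s.
With the tool pointing down it reaches from about 0.3 to 0.75 m from the base axis. Payload 8.5 kg.
Tool frame: the origin (TCP) lies midway between the tips of the shut fingers; the grasp point (between the pads) lies 19 mm behind it (env.tcp_to_grasp is the z of the grasp point in the tool frame, in m); z points along the fingers, y is the line along which they close (so a half turn about z gives the same grasp; the last joint's range is limited). The gripper opens to 85 mm and grips with 20 to 120 N. Pads are 22 mm wide; open, the fingers measure 114 mm over their backs; the gripper's body (76 mm by 85 mm) begins 54 mm behind the grasp point. The pads swing forward as they close: fully open they stand 13 mm farther back than shut.
Start: joints at [57.565, 21.807, 74.336, -0, 83.858, -12.336], TCP at [0.189, 0.516, 0.231] pointing down, gripper open.
Joint ranges: [-178.18, 178.18], [-50.72, 133.34], [12.68, 142.11], [-81.47, 261.47], [9.98, 163.14], [-165.26, 165.26]. Speed limits (degrees/s): [136.94, 136.94, 180, 180, 180, 180].

## Interface

Orientations are given as a 3x3 rotation matrix whose columns are the frame's x, y, z axes.
In Python, from rig import env, imaging, job, models gives the robot as it stands. The module is installed in compiled form; this text tells all that it offers.
- The arm moves only by the tool jog_arm, never from a script. Its argument "plan" is text: rows parted by semicolons, each of 7 numbers parted by spaces: the turn, a rotation vector about the tool's x, y, z in degrees, then the shift along the tool's x, y, z in cm, then the closure in counts, from 0 (fully open) to 255 (shut). In form: rx ry rz x y z claw; .... A call has 1 to 10 rows; each row shifts and turns the commanded pose from where the row before left it, along the tool's axes as they then stand; what a row does not reach is not made up. A row lasts 1/12 s, in which the tool goes at most 41.7 mm and 7.16 degrees, less where a joint would pass 70% of its speed; a pose out of reach is approached as far as the arm can. A call with a gripper value outside its range is refused whole. The fingers move at their own pace and stop on an object; "grip_force" is the grip in N (left out, the last holds). Time passes only in rows, so rows that do not move let the fingers close. It gives the time, the measured TCP pose, the force, the opening and the grip force at its end, in the units of the state.
- env.observe(): the state, without advancing time (a new reading comes with each control period).
- imaging.get_image(name): name is "side" or "top"; returns a dict with "pixels" (480x640x3 uint8, red, green, blue), "depth" (480x640 float32, m along the optical axis (not along the pixel's ray), 0 where there is no reading), "fov_y" (degrees; the focal length in pixels is half the picture's height over the tangent of half this angle, whatever the lens; pixels are square), "cx", "cy" (the principal point, pixels), "world_from_camera" (4x4, takes a point from camera to world coordinates). Camera axes: x right, y down, z forward; pixel columns grow to the right and rows downward; lengths in m; the calibration is good to about 2 mm. A picture is of the moment at which its call begins.
- job.close_job(): hands the job in; it is judged then, once.
Trained networks look in the newest picture that a camera, given by its name, has taken for a name from the list of things; names that differ only in an ending like _2 or _b are one class to them, and where a whole thing is asked for, a point or a joint stands for the part that bears it (a point fixed in the world has none). Each returns a list of dicts, best first, with "confidence" (0 to 1); they miss things now and then, are a little off and sometimes report something else, mostly with a low value. They report only what shows in the picture. A call takes as long as a camera call. They do not tell look-alikes from the thing itself.
- models.outline_of(camera, query): "region" (480x640 bool, what is visible of it) and "bbox" ([centre column, centre row, width, height] in pixels, round what is visible of it).
- models.tip_of(camera, query): "at" ([column, row] in pixels: a listed point, or the origin of a listed thing).
The state is a dict: "time_s": time; "q": joint angles; "qvel": joint speeds; "joint_efforts": joint torques, N m; "position": TCP position; "tool_rot": TCP orientation; "ft_force": force on the tool from outside, world axes, zero at the start; "wrist_torque": the same for the moment, N m; "grip_width": finger opening in m; "gripper_force": force on a finger pad.
Only numpy, scipy, OpenCV 4.12 (cv2) and the standard library are available. Lean on these libraries where they do the work, as an engineer would, in place of code of your own. Each camera call takes 0.05 s, during which the arm holds its last target. There are 200 camera calls.

## Working session

There is one attempt and no reset: what is moved stays moved. The work goes in short steps, Python scripts to look and compute and a tool call to move; the robot and the scene stay as the last step left them, time stands still between calls to the robot, and variables do not carry over. Pictures are saved under pics/ and viewed, at most 10 in all, crops included, and the job is handed in when it is done.

Besides the shell and the picture viewer there is one more tool, called after "Request:" as name(argument=value, ...) on one line, values as JSON. jog_arm: Moves the arm, as the interface text tells. Its arguments: {"type":"object","properties":{"plan":{"type":"string"},"grip_force":{"type":"number"}},"required":["plan"]}

```bash
mkdir -p pics; cat > h.py <<'E'
import numpy as np, cv2
from rig import env, imaging, job, models
def cloud(im):
    d=im["depth"]; f=240/np.tan(np.radians(im["fov_y"])/2)
    v,u=np.mgrid[0:480,0:640]
    P=np.stack([(u-im["cx"])*d/f,(v-im["cy"])*d/f,d],-1)
    T=im["world_from_camera"]
    W=P@T[:3,:3].T+T[:3,3]; W[d==0]=np.nan
    return W
def save(im,n): cv2.imwrite(n,im["pixels"][...,::-1])
E
python3 - <<'E'
from h import *
o=env.observe(); print({k:np.round(v,3).tolist() for k,v in o.items()}, env.tcp_to_grasp)
for n in ("top","side"):
    im=imaging.get_image(n); save(im,f"pics/{n}0.png"); np.savez(f"{n}0.npz",W=cloud(im),px=im["pixels"])
    print(n,im["fov_y"],np.round(im["world_from_camera"],3).tolist(),(im["depth"]>0).mean())
    W=cloud(im)
    for q in ["tray","clevis_a_center","bar_end_center","basket","frame","frame_bar","frame_pivot","sprayer_center","clamp_center","deburrer_center","chute_lip"]:
        for r in models.tip_of(n,q)[:5]:
            c,w=np.array(r["at"]),None
            i,j=int(round(c[1])),int(round(c[0]))
            p=W[i,j] if 0<=i<480 and 0<=j<640 else None
            print(q,round(r["confidence"],2),np.round(c,0),None if p is None else np.round(p,3))
E
```

```text
{'time_s': 0.0, 'q': [57.565, 21.841, 74.384, -0.0, 83.861, -12.335], 'qvel': [0.049, -0.003, -0.048, 0.029, -0.097, 0.123], 'joint_efforts': [-0.0, -44.847, -23.127, -0.0, 0.005, -0.0], 'position': [0.189, 0.516, 0.231], 'tool_rot': [[-0.939, 0.344, -0.001], [0.344, 0.939, -0.001], [0.0, -0.001, -1.0]], 'ft_force': [0.221, -0.322, -0.219], 'wrist_torque': [0.011, 0.003, -0.035], 'gripper_force': 0.0, 'grip_width': 0.085} -0.0187
top 42.35652797706057 [[-0.001, -0.993, 0.121, 0.336], [-1.0, 0.001, -0.006, -0.001], [0.006, -0.121, -0.993, 1.656], [0.0, 0.0, 0.0, 1.0]] 0.9959016927083333
tray 0.94 [214. 250.] [0.506 0.245 0.041]
clevis_a_center 0.97 [280. 161.] [0.744 0.073 0.043]
clevis_a_center 0.79 [218. 340.] [0.273 0.231 0.037]
clevis_a_center 0.74 [169. 154.] [0.765 0.37  0.037]
clevis_a_center 0.61 [257. 247.] [0.509 0.129 0.079]
bar_end_center 0.83 [224. 258.] [0.484 0.217 0.047]
bar_end_center 0.39 [484. 286.] [ 0.411 -0.463  0.031]
basket 0.8 [394. 254.] [ 0.499 -0.233  0.001]Traceback (most recent call last):
  File "<stdin>", line 8, in <module>
ValueError: it knows: bar_end_center, basket, chute_lip, clamp_center, clevis_a_center, clevis_b_center, clevis_c_center, deburrer_center, frame_bar, frame_pivot, sprayer_center, tray
```

View pics/top0.png

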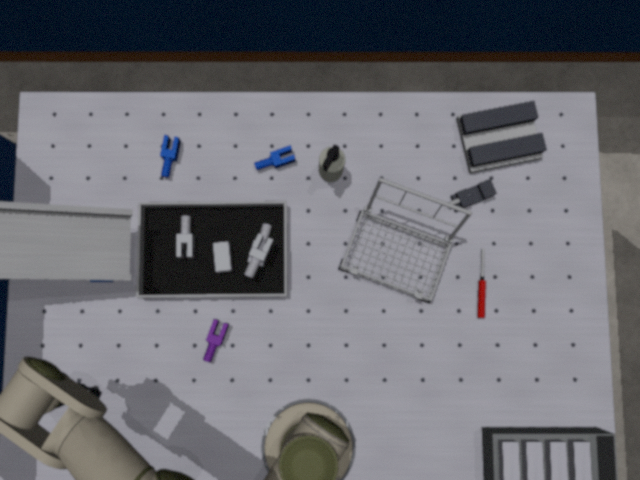

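Top view: clevis b at (184,238), bar end at (222,257), the a/c pile at (258,250), and the basket at (398,250) with its frame open towards (420,200). Blue and purple look-alikes lie at (170,155), (275,158) and (215,340).

```bash
cat > look.py <<'E'
from h import *
im=imaging.get_image("side"); save(im,"pics/side0.png"); W=cloud(im); np.savez("side0.npz",W=W,px=im["pixels"])
print(im["fov_y"],np.round(im["world_from_camera"],3).tolist(),(im["depth"]>0).mean())
imt=imaging.get_image("top");Wt=cloud(imt);np.savez("top0.npz",W=Wt,px=imt["pixels"])
for n,W in(("side",W),("top",Wt)):
  for q in ["tray","clevis_a_center","bar_end_center","basket","frame_bar","frame_pivot","sprayer_center","clamp_center","deburrer_center","chute_lip"]:
    for r in models.tip_of(n,q)[:5]:
        c=np.array(r["at"]); i,j=int(round(c[1])),int(round(c[0]))
        p=W[i,j] if 0<=i<480 and 0<=j<640 else None
        print(n,q,round(r["confidence"],2),np.round(c,0),None if p is None else np.round(p,3))
a=cv2.resize(imt["pixels"][180:320,130:300],None,fx=4.6,fy=4.2,interpolation=cv2.INTER_CUBIC)
cv2.imwrite("pics/topcrop.png",a[...,::-1])
E
python3 look.py
```

```text
47.21353065329595 [[0.913, -0.264, 0.312, 0.128], [-0.408, -0.55, 0.729, -0.949], [-0.021, -0.792, -0.61, 0.904], [0.0, 0.0, 0.0, 1.0]] 0.9959147135416667
side tray 0.74 [287. 224.] [0.493 0.205 0.03 ]
side tray 0.71 [289. 221.] [0.5   0.205 0.038]
side tray 0.62 [358. 342.] [ 0.493 -0.23   0.   ]
side clevis_a_center 0.87 [357. 174.] [0.779 0.355 0.031]
side clevis_a_center 0.84 [397. 221.] [0.76  0.076 0.04 ]
side clevis_a_center 0.76 [205. 238.] [0.274 0.225 0.041]
side clevis_a_center 0.74 [486. 383.] [ 0.667 -0.444  0.016]
side clevis_a_center 0.72 [309. 238.] [0.515 0.099 0.048]
side bar_end_center 0.82 [286. 225.] [0.471 0.143 0.075]
side basket 0.55 [359. 341.] [ 0.495 -0.231  0.003]
side frame_bar 0.84 [428. 263.] [ 0.61  -0.288  0.225]
side frame_bar 0.57 [359. 342.] [ 0.494 -0.234  0.003]
side frame_pivot 0.86 [398. 321.] [ 0.602 -0.213  0.   ]
side sprayer_center 0.81 [415. 237.] [ 0.71  -0.09   0.118]
side sprayer_center 0.2 [430. 261.] [ 0.618 -0.283  0.223]
side clamp_center 0.62 [482. 384.] [ 0.657 -0.443  0.017]
side clamp_center 0.4 [287. 220.] [0.495 0.206 0.043]
s
[... 320 characters left out ...]
0.08 ]
top clevis_a_center 0.58 [279. 162.] [0.744 0.076 0.032]
top bar_end_center 0.9 [224. 259.] [0.482 0.218 0.039]
top basket 0.93 [396. 254.] [ 0.498 -0.237  0.007]
top basket 0.58 [259. 254.] [0.491 0.123 0.083]
top basket 0.32 [225. 257.] [0.487 0.215 0.046]
top basket 0.26 [125. 245.] [0.508 0.449 0.138]
top frame_bar 0.81 [425. 198.] [ 0.611 -0.278  0.216]
top frame_bar 0.45 [258. 249.] [0.504 0.126 0.08 ]
top frame_pivot 0.88 [410. 225.] [ 0.578 -0.278 -0.001]
top sprayer_center 0.6 [330. 164.] [ 0.699 -0.055  0.19 ]
top clamp_center 0.88 [476. 195.] [ 0.655 -0.453  0.023]
top deburrer_center 0.78 [482. 287.] [ 0.409 -0.463  0.013]
top chute_lip 0.77 [127. 244.] [0.511 0.446 0.132]
```

View pics/side0.png

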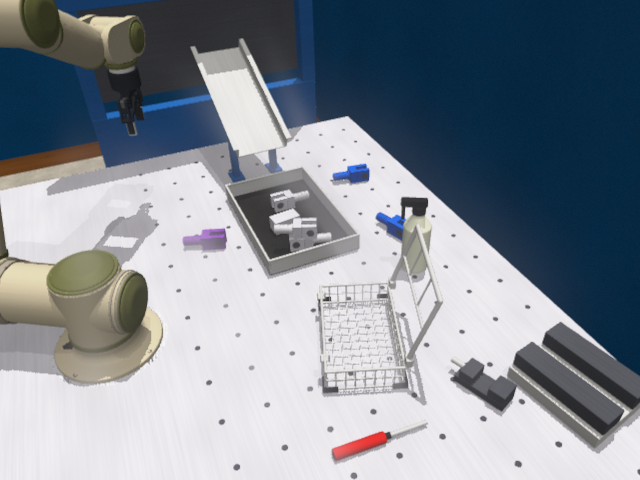

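View pics/topcrop.png

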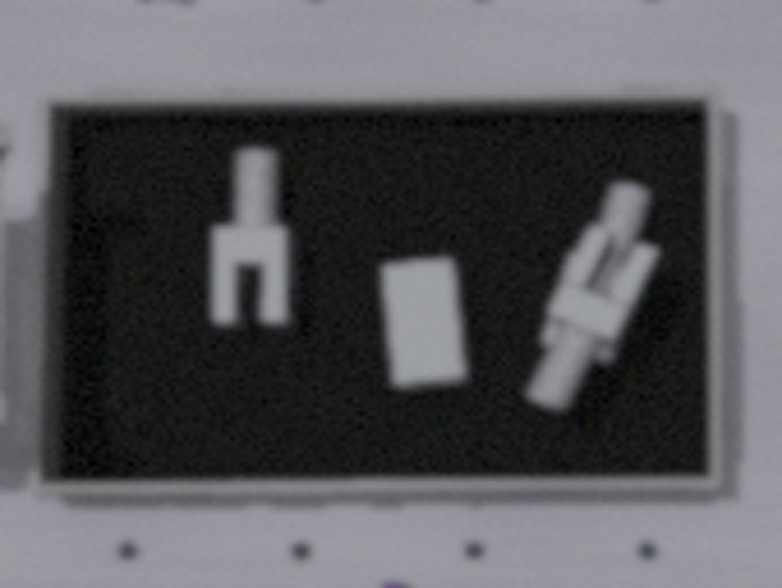

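The side view shows c on top of a at (305,235), the bar end at (285,218), b at (288,200), the basket at (360,340) and the frame bar at (428,265). The top crop shows c's shank pointing towards -x and slightly +y, and a's shank pointing towards +x. Next I fit poses in both views.

```bash
cat > fit.py <<'E'
from h import *
from scipy.optimize import minimize
def boxp(x0,x1,y0,y1,z0,z1): return np.array([[x,y,z] for x in(x0,x1) for y in(y0,y1) for z in(z0,z1)])/1e3
t=np.linspace(0,2*np.pi,16)
CLEV=[boxp(-46,-8,8,20,-20,20),boxp(-46,-8,-20,-8,-20,20),boxp(-8,14,-20,20,-20,20),
 np.array([[x,12*np.cos(a),12*np.sin(a)] for x in(14,64) for a in t])/1e3]
BAR=[boxp(-37.5,37.5,-20,20,-20,20)]
S=3
def proj(im,P):
    T=im["world_from_camera"]; f=240/np.tan(np.radians(im["fov_y"])/2)
    p=(P-T[:3,3])@T[:3,:3]
    return np.c_[p[:,0]/p[:,2]*f+im["cx"],p[:,1]/p[:,2]*f+im["cy"]]
def render(im,objs,roi):
    u0,v0,u1,v1=roi; m=np.zeros(((v1-v0)*S,(u1-u0)*S),np.float32)
    for parts,x,y,z,th in objs:
        c,s=np.cos(th),np.sin(th); R=np.array([[c,-s,0],[s,c,0],[0,0,1]])
        for P in parts:
            q=(proj(im,P@R.T+[x,y,z])+.5-[u0,v0])*S-.5
            h=cv2.convexHull(q.astype(np.float32))
            cv2.fillConvexPoly(m,np.round(h*16).astype(np.int32),1.,shift=4)
    return cv2.GaussianBlur(cv2.resize(m,(u1-u0,v1-v0),interpolation=cv2.INTER_AREA),(0,0),1)
def target(im,roi,inside):
    u0,v0,u1,v1=roi
    g=im["pixels"].astype(np.float32).mean(-1); W=cloud(im)
    x0,x1,y0,y1=inside
    ok=(W[...,0]>x0)&(W[...,0]<x1)&(W[...,1]>y0)&(W[...,1]<y1)
    lo,hi=np.percentile(g[ok],[20,97]); print("lo hi",lo,hi)
    return (np.clip((g-lo)/(hi-lo)*1.1-.05,0,1))[v0:v1,u0:u1], cv2.erode(ok[v0:v1,u0:u1].astype(np.uint8),np.ones((3,3))).astype(np.float32)
def fit(ims,kinds,p0,inside,zs,tz=()):
    # params per obj x,y,th (and z)
    rois=[];tg=[]
    for im in ims:
        x0,x1,y0,y1=inside
        q=proj(im,boxp(x0*1e3,x1*1e3,y0*1e3,y1*1e3,0,85))
        r=[int(q[:,0].min())-3,int(q[:,1].min())-3,int(q[:,0].max())+4,int(q[:,1].max())+4]
        rois.append(r);tg.append(target(im,r,inside))
    def cost(p):
        p=p.reshape(-1,4)*[.01,.01,.01,.1]
        o=[(k,a[0],a[1],a[2],a[3]) for k,a in zip(kinds,p)]
        e=0
        for im,r,(g,ok) in zip(ims,rois,tg): e+=(ok*(render(im,o,r)-g)**2).sum()
        return e+sum(((a[2]-z)/.003)**2 for a,z in zip(p,zs))
    p=np.array([[x,y,z,th] for (x,y,th),z in zip(p0,zs)])/[.01,.01,.01,.1]
    p=p.ravel()
    for _ in range(2):
        p=minimize(cost,p,method="Powell",options=dict(maxiter=15,xtol=1e-3)).x
    return p.reshape(-1,4)*[.01,.01,.01,.1],cost(p)
E
cat > run1.py <<'E'
from fit import *
ims=[imaging.get_image("top"),imaging.get_image("side")]
D=np.pi/180
Wt,Ws=cloud(ims[0]),cloud(ims[1])
for W in(Wt,Ws):
    m=(W[...,2]>.042)&(W[...,2]<.055)&(abs(W[...,0]-.5)<.2)&(abs(W[...,1]-.24)<.26)
    P=W[m][:,:2]; print("tray rim",np.round(np.percentile(P,[.5,99.5],axis=0),3).tolist())
    m=(W[...,2]>.12)&(abs(W[...,0]-.6)<.2)&(abs(W[...,1]+.26)<.15); P=W[m]
    print("frame hi",len(P),np.round(P.max(0),3))
    m=(W[...,2]>.19)&(abs(W[...,0]-.6)<.1)&(abs(W[...,1]+.27)<.15); P=W[m]
    c=P.mean(0); d=np.linalg.svd(P-c)[2][0]; print("bar c",np.round(c,3),"dir",np.round(d,3),"ext",np.round(np.percentile((P-c)@d,[1,99]),3))
    m=(W[...,2]>.045)&(W[...,2]<.085)&(abs(W[...,0]-.5)<.16)&(abs(W[...,1]+.24)<.18); P=W[m][:,:2]
    r=cv2.minAreaRect((P*1e3).astype(np.float32)); print("basket",len(P),np.round(r[0],1),np.round(r[1],1),r[2])
    m=(abs(W[...,0]-.504)<.03)&(abs(W[...,1]-.126)<.03);print("pile z pct",np.round(np.percentile(W[m][:,2],[50,75,90]),3))
    m=(abs(W[...,0]-.482)<.012)&(abs(W[...,1]-.217)<.01);print("bar end z",np.round(np.median(W[m][:,2]),3))
p0=[(.505,.327,0*D),(.483,.216,5*D),(.505,.13,(180-25)*D),(.50,.125,-25*D)]
ins=(.385,.615,.06,.42)
for s in([0],[1],[0,1]):
    p,c=fit([ims[i] for i in s],[CLEV,BAR,CLEV,CLEV],p0,ins,[.023,.023,.063,.023])
    print(s,round(c,1)); [print(n,np.round(a[:3],4),round(a[3]/D,1)) for n,a in zip(["b","bar","c","a"],p)]
a=[]
for im,r in zip(ims,[(325,165,485,315),(300,215,460,400)]):
    a.append(cv2.resize(im["pixels"][r[1]:r[3],r[0]:r[2]],(400,500)))
cv2.imwrite("pics/bask.png",np.hstack(a)[...,::-1])
E
time python3 run1.py
```

```text
tray rim [[0.307, 0.055], [0.636, 0.445]]
frame hi 854 [ 0.659 -0.157  0.232]
bar c [ 0.614 -0.277  0.219] dir [-0.355 -0.935 -0.   ] ext [-0.116  0.114]
basket 872 [ 554.3 -254.9] [250.4 305.2] 69.24081420898438
pile z pct [0.076 0.082 0.085]
bar end z 0.042
tray rim [[0.313, 0.053], [0.638, 0.447]]
frame hi 1185 [ 0.659 -0.159  0.227]
bar c [ 0.609 -0.29   0.217] dir [-0.356 -0.934 -0.002] ext [-0.128  0.101]
basket 1262 [ 496.9 -231.2] [253.1 178.4] 68.98603057861328
pile z pct [0.061 0.079 0.083]
bar end z 0.044
lo hi 20.66666603088379 158.0
[0] 204.3
b [0.5375 0.3269 0.023 ] -0.5
bar [0.491  0.2268 0.0229] 6.7
c [0.4967 0.1278 0.063 ] 157.0
a [0.5162 0.1265 0.0224] -16.9
lo hi 60.0 233.0
[1] 446.5
b [0.5521 0.3605 0.0234] -37.1
bar [0.4988 0.23   0.023 ] -3.1
c [0.5019 0.1347 0.0632] 150.8
a [0.5407 0.1646 0.0214] -58.4
lo hi 20.66666603088379 158.0
lo hi 60.0 233.0
[0, 1] 825.2
b [0.5386 0.3264 0.0277] -0.8
bar [0.494  0.2272 0.0236] 4.7
c [0.4965 0.1282 0.0664] 157.0
a [0.5194 0.1251 0.0297] -17.4
real	0m14.326s
user	0m11.769s
sys	0m0.234s
```

View pics/bask.png

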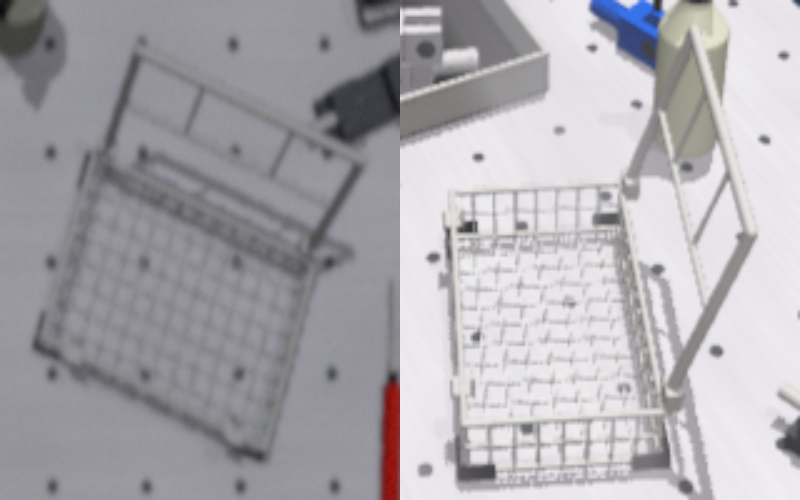

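The basket yaw comes out at about -20.8° (top crop and both depth fits agree). The frame stands upright with its bar at about (0.612, -0.283, 0.218). I'll refine the side view with a height mask and fit the basket rim.

```bash
cat >> fit.py <<'E'
def target(im,roi,inside):
    u0,v0,u1,v1=roi; W=cloud(im); x0,x1,y0,y1=inside
    g=im["pixels"].astype(np.float32).mean(-1)
    ok=(W[...,0]>x0)&(W[...,0]<x1)&(W[...,1]>y0)&(W[...,1]<y1)
    lo,hi=np.percentile(g[ok],[20,97])
    m=((W[...,2]>.012)|(g>(lo+hi)/2))&ok
    m=m.astype(np.float32)
    return cv2.GaussianBlur(m,(0,0),1)[v0:v1,u0:u1], cv2.erode(ok[v0:v1,u0:u1].astype(np.uint8),np.ones((3,3))).astype(np.float32)
E
cat > run2.py <<'E'
from fit import *
ims=[imaging.get_image("top"),imaging.get_image("side")]
D=np.pi/180
ins=(.39,.605,.065,.42)
p0=[(.5375,.327,-.5*D),(.491,.2268,6*D),(.497,.128,157*D),(.516,.1265,-17*D)]
for s in([0],[1],[0,1]):
    p,c=fit([ims[i] for i in s],[CLEV,BAR,CLEV,CLEV],p0,ins,[.023,.023,.063,.023])
    print(s,round(c,1)); [print(n,np.round(a[:3],4),round(a[3]/D,1)) for n,a in zip(["b","bar","c","a"],p)]
# basket rim: bright/dark ridge response fit of rim lines at z=.058 (top of solid-wall centre line)
def rim(cx,cy,th):
    t=np.linspace(-1,1,80);o=np.ones(80)
    L=np.r_[np.c_[77*o,122*t],np.c_[-77*o,122*t],np.c_[77*t,122*o],np.c_[77*t,-122*o]]/1e3
    c,s=np.cos(th),np.sin(th)
    return np.c_[cx+c*L[:,0]-s*L[:,1],cy+s*L[:,0]+c*L[:,1],.056*np.ones(len(L))]
for s in([0],[1],[0,1]):
    def cost(p):
        P=rim(p[0]/100,p[1]/100,p[2]/10); e=0
        for i in s:
            q=proj(ims[i],P).astype(np.float32)
            e-=cv2.remap(H[i],q[:,0],q[:,1],1).mean()
        return e
    H=[]
    for im in ims:
        W=cloud(im); m=((W[...,2]>.047)&(W[...,2]<.066)).astype(np.float32)
        H.append(cv2.GaussianBlur(m,(0,0),1.5))
    best=min((minimize(cost,[49.8+a,-23.3+b,-3.63],method="Nelder-Mead",options=dict(initial_simplex=np.array([[0,0,0],[.5,0,0],[0,.5,0],[0,0,.3]])+[49.8+a,-23.3+b,-3.63])) for a in(-1,0,1) for b in(-1,0,1)),key=lambda r:r.fun)
    print("basket",s,np.round(best.x,2),best.fun)
    np.save("b.npy",best.x)
b=np.load("b.npy"); a=[]
for im,r in zip(ims,[(325,165,485,315),(300,215,460,400)]):
    px=cv2.resize(im["pixels"],None,fx=4,fy=4)
    for u,v in proj(im,rim(b[0]/100,b[1]/100,b[2]/10)): cv2.circle(px,(int(4*u+2),int(4*v+2)),1,(255,0,0),-1)
    for o,col in zip(p,[(0,255,0),(255,255,0),(255,0,0),(0,0,255)]):
        P=np.array([[-46,0,20],[14,0,20],[64,0,0],[0,20,20],[0,-20,20]])/1e3;c,s=np.cos(o[3]),np.sin(o[3])
        for u,v in proj(im,P@np.array([[c,s,0],[-s,c,0],[0,0,1]])+o[:3]): cv2.circle(px,(int(4*u+2),int(4*v+2)),3,col,-1)
    px2=px[150*4:330*4,(130 if im is ims[0] else 180)*4:(490 if im is ims[0] else 480)*4] if im is ims[0] else px[170*4:410*4,220*4:440*4]
    a.append(cv2.resize(px2,(400,300)) if 0 else px2)
A=cv2.resize(a[0],(800,400)); B=cv2.resize(a[1],(550,600))
cv2.imwrite("pics/ov.png",np.vstack([A[:, :],])[...,::-1]); cv2.imwrite("pics/ov2.png",B[...,::-1])
E
python3 run2.py
```

```text
[0] 21.0
b [0.5373 0.3248 0.023 ] -0.5
bar [0.491  0.2255 0.023 ] 6.0
c [0.4955 0.1265 0.0631] 156.3
a [0.5155 0.1256 0.023 ] -16.7
[1] 33.7
b [0.5411 0.3332 0.0229] -5.0
bar [0.4947 0.2281 0.023 ] 1.4
c [0.4994 0.1308 0.0631] 156.9
a [0.5211 0.1318 0.0236] -22.3
[0, 1] 84.3
b [0.5385 0.3242 0.0271] -0.8
bar [0.4922 0.2258 0.0235] 5.2
c [0.4965 0.1262 0.0659] 156.6
a [0.5175 0.1252 0.0261] -17.3
basket [0] [ 49.3  -23.12  -3.64] -0.5481230020523071
basket [1] [ 49.48 -22.96  -3.65] -0.6790350675582886
basket [0, 1] [ 49.4  -23.05  -3.64] -1.2072975635528564
```

View pics/ov.png

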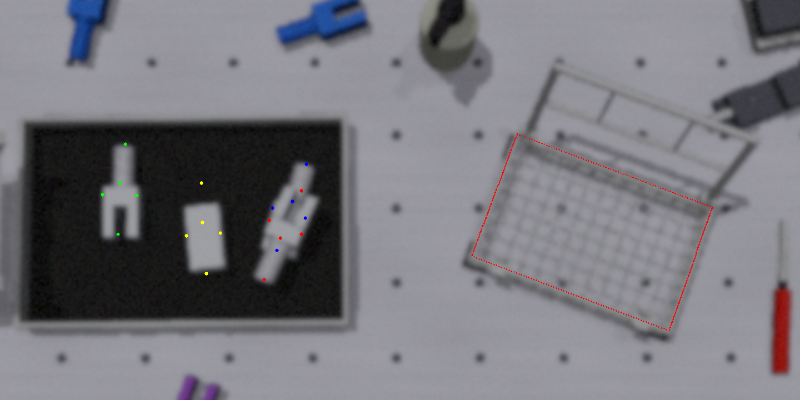

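View pics/ov2.png

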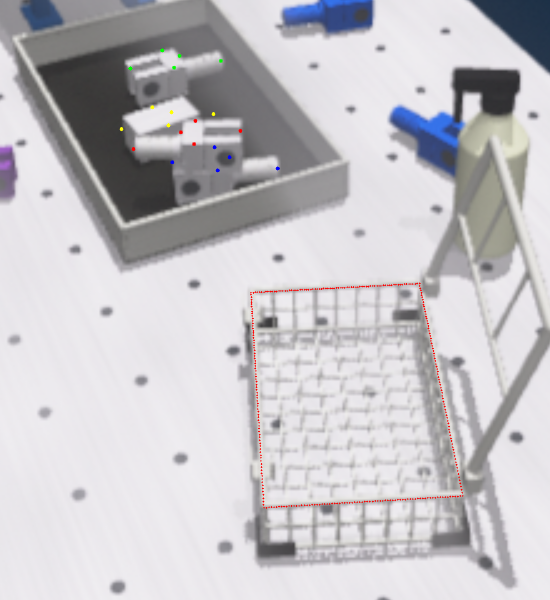

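```bash
cat > mv.py <<'E'
from h import *
import sys
o=env.observe(); p=np.array(o["position"]); R=np.array(o["tool_rot"])
yaw=np.degrees(np.arctan2(R[1,0],R[0,0]))
print("t",round(o["time_s"],2),"p",np.round(p*100,2),"yaw",round(yaw,2),"grip",o["grip_width"],"q",np.round(o["q"],0),"F",np.round(o["ft_force"],1))
for a in sys.argv[1:]:
    x,y,z,w=map(float,a.split(",")) # cm, deg
    rz=-((w-yaw+180)%360-180); t=np.radians(w)
    X=np.array([np.cos(t),np.sin(t),0]);Y=np.array([np.sin(t),-np.cos(t),0]);Z=np.array([0,0,-1.])
    d=np.array([x,y,z])-p*100; s=np.array([d@X,d@Y,d@Z])
    n=int(np.ceil(np.linalg.norm(s)/3.8)); print(a,"rz",round(rz,2),"shift",np.round(s,2),"n",n,"each",np.round(s/max(n,1),2))
    p=np.array([x,y,z])/100; yaw=w
E
python3 mv.py 49.5,12.7,16,156.5 49.5,12.7,4.8,156.5
```

```text
t 1.55 p [18.9  51.65 23.13] yaw 159.9 grip 0.08564204430590598 q [ 58.  22.  74.   0.  84. -12.] F [-0.5  0.3  0. ]
49.5,12.7,16,156.5 rz 3.4 shift [-43.59 -23.52   7.13] n 14 each [-3.11 -1.68  0.51]
49.5,12.7,4.8,156.5 rz -0.0 shift [ 0.   0.  11.2] n 3 each [0.   0.   3.73]
```

Request:
jog_arm(plan="0 0 3.4 0 0 0 60; 0 0 0 -3.11 -1.68 0.51 60; 0 0 0 -3.11 -1.68 0.51 60; 0 0 0 -3.11 -1.68 0.51 60; 0 0 0 -3.11 -1.68 0.51 60; 0 0 0 -3.11 -1.68 0.51 60; 0 0 0 -3.11 -1.68 0.51 60; 0 0 0 -3.11 -1.68 0.51 60; 0 0 0 -3.11 -1.68 0.51 60; 0 0 0 -3.11 -1.68 0.51 60")

```text
time_s: 2.38
position: [0.3863, 0.2647, 0.1854]
tool_rot: [[-0.917, 0.399, 0.001], [0.399, 0.917, 0.0], [-0.0, 0.0, -1.0]]
ft_force: [0.7, 0.7, 0.6]
grip_width: 0.0652
gripper_force: 0.0
```

Request:
jog_arm(plan="0 0 0 -3.11 -1.68 0.51 60; 0 0 0 -3.11 -1.68 0.51 60; 0 0 0 -3.11 -1.68 0.51 60; 0 0 0 -3.11 -1.68 0.51 60; 0 0 0 -3.11 -1.68 0.51 60; 0 0 0 0 0 0 60; 0 0 0 0 0 0 60")

```text
time_s: 2.97
position: [0.4952, 0.1259, 0.1594]
tool_rot: [[-0.916, 0.401, -0.001], [0.401, 0.916, 0.0], [0.001, -0.0, -1.0]]
ft_force: [1.0, -0.7, 0.4]
grip_width: 0.0657
gripper_force: 0.0
```

```bash
python3 mv.py 49.5,12.7,4.8,156.5
```

```text
t 2.97 p [49.52 12.59 15.94] yaw 156.34 grip 0.06572728175345263 q [  1.  22.  87.   0.  71. -65.] F [ 1.  -0.7  0.4]
49.5,12.7,4.8,156.5 rz -0.16 shift [ 0.06  0.1  11.14] n 3 each [0.02 0.03 3.71]
```

Request:
jog_arm(plan="0 0 0 0 0.1 2.8 60; 0 0 0 0 0 2.8 60; 0 0 0 0 0 2.8 60; 0 0 0 0 0 2.0 60; 0 0 0 0 0 0.75 60; 0 0 0 0 0 0 255; 0 0 0 0 0 0 255; 0 0 0 0 0 0 255; 0 0 0 0 0 0 255; 0 0 0 0 0 0 255", grip_force=50)

```text
time_s: 3.8
position: [0.4954, 0.1283, 0.0496]
tool_rot: [[-0.917, 0.399, 0.002], [0.399, 0.917, 0.0], [-0.002, 0.001, -1.0]]
ft_force: [-1.2, 2.3, 5.3]
grip_width: 0.0395
gripper_force: 51.3
```

Request:
jog_arm(plan="0 0 0 0 0 0 255; 0 0 0 0 0 0 255")

```text
time_s: 3.97
position: [0.4954, 0.1283, 0.0496]
tool_rot: [[-0.917, 0.399, 0.002], [0.399, 0.917, 0.0], [-0.002, 0.001, -1.0]]
ft_force: [-1.1, 1.8, 7.1]
grip_width: 0.0394
gripper_force: 51.5
```

```bash
python3 mv.py 49.5,12.7,16,156.5
```

```text
t 3.97 p [49.54 12.83  4.96] yaw 156.5 grip 0.03939605402997433 q [  1.  30.  95.   0.  55. -65.] F [-1.1  1.8  7.1]
49.5,12.7,16,156.5 rz 0.0 shift [-1.000e-02 -1.400e-01 -1.104e+01] n 3 each [-0.   -0.05 -3.68]
```

Request:
jog_arm(plan="0 0 0 0 0 -1 255; 0 0 0 0 0 -2 255; 0 0 0 0 0 -3 255; 0 0 0 0 0 -3 255; 0 0 0 0 0 -2 255; 0 0 0 0 0 0 255")

```text
time_s: 4.47
position: [0.4965, 0.1282, 0.1626]
tool_rot: [[-0.917, 0.399, 0.008], [0.399, 0.917, 0.0], [-0.007, 0.003, -1.0]]
ft_force: [1.6, 0.2, -1.9]
grip_width: 0.0395
gripper_force: 50.9
```

```bash
python3 mv.py 52.66,-16.15,16,159.2 52.66,-16.15,1.1,159.2
```

```text
t 4.47 p [49.65 12.82 16.26] yaw 156.5 grip 0.03947792445999217 q [  1.  22.  87.  -0.  71. -65.] F [ 1.6  0.2 -1.9]
52.66,-16.15,16,159.2 rz -2.7 shift [-13.1  -26.01   0.26] n 8 each [-1.64 -3.25  0.03]
52.66,-16.15,1.1,159.2 rz -0.0 shift [ 0.   0.  14.9] n 4 each [0.   0.   3.72]
```

Request:
jog_arm(plan="0 0 -2.7 0 0 0 255; 0 0 0 -1.64 -3.25 0 255; 0 0 0 -1.64 -3.25 0 255; 0 0 0 -1.64 -3.25 0 255; 0 0 0 -1.64 -3.25 0 255; 0 0 0 -1.64 -3.25 0 255; 0 0 0 -1.64 -3.25 0 255; 0 0 0 -1.64 -3.25 0 255; 0 0 0 -1.64 -3.25 0 255; 0 0 0 0 0 0 255")

```text
time_s: 5.3
position: [0.5254, -0.1674, 0.1572]
tool_rot: [[-0.933, 0.36, -0.0], [0.36, 0.933, -0.002], [-0.0, -0.002, -1.0]]
ft_force: [-1.5, 0.3, -1.7]
grip_width: 0.0394
gripper_force: 51.3
```

```bash
cat > snap.py <<'E'
from fit import *
import sys
# run: snap.py name u0 v0 u1 v1 scale cam
n=sys.argv[1];cam=sys.argv[2];r=list(map(int,sys.argv[3:7]));k=int(sys.argv[7])
im=imaging.get_image(cam);cv2.imwrite(f"pics/{n}.png",cv2.resize(im["pixels"][r[1]:r[3],r[0]:r[2]],None,fx=k,fy=k,interpolation=cv2.INTER_CUBIC)[...,::-1])
E
python3 mv.py 52.66,-16.15,5,159.2 52.66,-16.15,1.1,159.2
cat > fa.py <<'E'
from fit import *
ims=[imaging.get_image("top"),imaging.get_image("side")];D=np.pi/180
ins=(.39,.605,.065,.42)
p0=[(.5375,.325,-.5*D),(.491,.2255,6*D),(.516,.1265,-17*D)]
for s in([0],[1],[0,1]):
    p,c=fit([ims[i] for i in s],[CLEV,BAR,CLEV],p0,ins,[.023,.023,.023])
    print(s,round(c,1)); [print(n,np.round(a[:3],4),round(a[3]/D,1)) for n,a in zip(["b","bar","a"],p)]
E
python3 fa.py
```

```text
t 5.3 p [ 52.54 -16.74  15.72] yaw 158.91 grip 0.039364949908060186 q [-30.  26.  81.  -0.  73. -99.] F [-1.5  0.3 -1.7]
52.66,-16.15,5,159.2 rz -0.29 shift [ 0.09  0.59 10.72] n 3 each [0.03 0.2  3.57]
52.66,-16.15,1.1,159.2 rz -0.0 shift [0.  0.  3.9] n 2 each [0.   0.   1.95]
[0] 19.6
b [0.5371 0.3248 0.023 ] -0.5
bar [0.491  0.2255 0.023 ] 6.2
a [0.5162 0.1256 0.023 ] -16.8
[1] 52.6
b [0.5413 0.3338 0.0234] -6.5
bar [0.4947 0.2319 0.0234] 0.4
a [0.5195 0.128  0.023 ] -14.6
[0, 1] 104.3
b [0.5386 0.3242 0.0268] -0.5
bar [0.492  0.2261 0.0272] 6.9
a [0.5169 0.1252 0.0259] -16.8
```

Request:
jog_arm(plan="0 0 0 0 0 0 255; 0 0 0 0 0 3 255; 0 0 0 0 0 3 255; 0 0 0 0 0 2.5 255; 0 0 0 0 0 0 255; 0 0 0 0 0 0 255")

```text
time_s: 5.9
position: [0.5249, -0.1603, 0.0731]
tool_rot: [[-0.935, 0.354, -0.002], [0.354, 0.935, 0.001], [0.002, 0.0, -1.0]]
ft_force: [-0.5, 0.1, -2.3]
grip_width: 0.0399
gripper_force: 51.3
```

```bash
python3 mv.py 52.66,-16.15,2.5,159.2 52.66,-16.15,1.1,159.2
```

```text
t 5.9 p [ 52.49 -16.03   7.31] yaw 159.28 grip 0.039866561322582005 q [-29.  31.  87.   0.  61. -99.] F [-0.5  0.1 -2.3]
52.66,-16.15,2.5,159.2 rz 0.08 shift [-0.2  -0.05  4.81] n 2 each [-0.1  -0.03  2.41]
52.66,-16.15,1.1,159.2 rz -0.0 shift [0.  0.  1.4] n 1 each [0.  0.  1.4]
```

Request:
jog_arm(plan="0 0 0 -0.2 0 2 255; 0 0 0 0 0 2 255; 0 0 0 0 0 1 255; 0 0 0 0 0 0.6 255; 0 0 0 0 0 0.3 255; 0 0 0 0 0 0.2 255; 0 0 0 0 0 0.1 255; 0 0 0 0 0 0 255; 0 0 0 0 0 0 255")

```text
time_s: 6.65
position: [0.5275, -0.1624, 0.0122]
tool_rot: [[-0.935, 0.355, 0.001], [0.355, 0.935, -0.001], [-0.002, -0.0, -1.0]]
ft_force: [0.3, -0.4, -1.3]
grip_width: 0.0392
gripper_force: 52.1
```

```bash
python3 mv.py 52.66,-16.15,1,159.2
```

```text
t 6.65 p [ 52.75 -16.24   1.22] yaw 159.2 grip 0.03922745589026413 q [-29.  36.  90.   0.  53. -99.] F [ 0.3 -0.4 -1.3]
52.66,-16.15,1,159.2 rz -0.0 shift [0.12 0.06 0.22] n 1 each [0.12 0.06 0.22]
```

Not in contact yet, so I lower by 1 mm steps and watch the force.

Request:
jog_arm(plan="0 0 0 0 0 0.1 255; 0 0 0 0 0 0.1 255; 0 0 0 0 0 0 255; 0 0 0 0 0 0 255")

```text
time_s: 6.98
position: [0.5278, -0.1625, 0.0116]
tool_rot: [[-0.935, 0.355, 0.003], [0.355, 0.935, -0.001], [-0.003, 0.0, -1.0]]
ft_force: [-4.8, 0.6, 17.6]
grip_width: 0.0395
gripper_force: 56.7
```

Request:
jog_arm(plan="0 0 0 0 0 0.1 255; 0 0 0 0 0 0 255; 0 0 0 0 0 0 255")

```text
time_s: 7.23
position: [0.5279, -0.1625, 0.0115]
tool_rot: [[-0.935, 0.355, 0.004], [0.355, 0.935, -0.001], [-0.004, 0.0, -1.0]]
ft_force: [-7.9, 2.9, 26.7]
grip_width: 0.0395
gripper_force: 58.3
```

Request:
jog_arm(plan="0 0 0 0 0 -0.2 255; 0 0 0 0 0 0 112; 0 0 0 0 0 0 112; 0 0 0 0 0 0 112; 0 0 0 0 0 0 112; 0 0 0 0 0 -1.5 112; 0 0 0 0 0 -2.5 112; 0 0 0 0 0 -3.5 112; 0 0 0 0 0 -3.8 112; 0 0 0 0 0 -3.8 112")

```text
time_s: 8.07
position: [0.5268, -0.1621, 0.1632]
tool_rot: [[-0.935, 0.355, -0.0], [0.355, 0.935, 0.0], [0.0, -0.0, -1.0]]
ft_force: [1.4, -1.5, -0.4]
grip_width: 0.0479
gripper_force: 0.0
```

```bash
python3 mv.py 51.7,12.5,16,163 51.7,12.5,0.9,163
```

```text
t 8.07 p [ 52.68 -16.21  16.32] yaw 159.2 grip 0.04793199261969973 q [-29.  25.  81.  -0.  74. -99.] F [ 1.4 -1.5 -0.4]
51.7,12.5,16,163 rz -3.8 shift [ 9.33 27.17  0.32] n 8 each [1.17 3.4  0.04]
51.7,12.5,0.9,163 rz -0.0 shift [ 0.   0.  15.1] n 4 each [0.   0.   3.78]
```

Request:
jog_arm(plan="0 0 -3.8 0 0 0 70; 0 0 0 1.17 3.4 0.04 70; 0 0 0 1.17 3.4 0.04 70; 0 0 0 1.17 3.4 0.04 70; 0 0 0 1.17 3.4 0.04 70; 0 0 0 1.17 3.4 0.04 70; 0 0 0 1.17 3.4 0.04 70; 0 0 0 1.17 3.4 0.04 70; 0 0 0 1.17 3.4 0.04 70; 0 0 0 0 0 0 70")

```text
time_s: 8.9
position: [0.5162, 0.1303, 0.1584]
tool_rot: [[-0.958, 0.288, 0.0], [0.288, 0.958, 0.001], [0.0, 0.001, -1.0]]
ft_force: [-1.3, 0.1, -0.5]
grip_width: 0.0619
gripper_force: 0.0
```

Request:
jog_arm(plan="0 0 0 0 0 3 70; 0 0 0 0 0 3 70; 0 0 0 0 0 2 70; 0 0 0 0 0 0 70; 0 0 0 0 0 0 70; 0 0 0 0 0 0 70")

```text
time_s: 9.4
position: [0.518, 0.1251, 0.0796]
tool_rot: [[-0.956, 0.293, 0.002], [0.293, 0.956, -0.0], [-0.002, 0.001, -1.0]]
ft_force: [1.2, -0.1, 0.3]
grip_width: 0.062
gripper_force: 0.0
```

```bash
python3 mv.py 51.8,12.5,0.9,163
```

```text
t 9.4 p [51.8  12.51  7.96] yaw 162.99 grip 0.06201059031360046 q [  1.  29.  90.  -0.  61. -72.] F [ 1.2 -0.1  0.3]
51.8,12.5,0.9,163 rz -0.01 shift [-0.   -0.01  7.06] n 2 each [-0.   -0.    3.53]
```

Request:
jog_arm(plan="0 0 0 0 0 2.5 70; 0 0 0 0 0 2.5 70; 0 0 0 0 0 1.4 70; 0 0 0 0 0 0.6 70; 0 0 0 0 0 0 70; 0 0 0 0 0 0 255; 0 0 0 0 0 0 255; 0 0 0 0 0 0 255; 0 0 0 0 0 0 255; 0 0 0 0 0 0 255")

```text
time_s: 10.23
position: [0.5182, 0.1253, 0.0099]
tool_rot: [[-0.956, 0.292, 0.004], [0.292, 0.956, 0.0], [-0.003, 0.001, -1.0]]
ft_force: [0.7, -0.5, 7.3]
grip_width: 0.0396
gripper_force: 51.5
```

Request:
jog_arm(plan="0 0 0 0 0 0 255; 0 0 0 0 0 -1 255; 0 0 0 0 0 -2 255; 0 0 0 0 0 -3 255; 0 0 0 0 0 -3.5 255; 0 0 0 0 0 -3.5 255; 0 0 0 0 0 -2 255; 0 0 0 0 0 0 255")

```text
time_s: 10.9
position: [0.5186, 0.1254, 0.1635]
tool_rot: [[-0.956, 0.292, 0.009], [0.292, 0.956, 0.0], [-0.008, 0.003, -1.0]]
ft_force: [1.7, 0.8, -3.0]
grip_width: 0.0393
gripper_force: 51.2
```

```bash
python3 mv.py 48.4,-23.4,16,159.2
```

```text
t 10.9 p [51.86 12.54 16.35] yaw 163.01 grip 0.039272535923916455 q [  1.  23.  84.   0.  72. -72.] F [ 1.7  0.8 -3. ]
48.4,-23.4,16,159.2 rz 3.81 shift [ -9.52 -34.83   0.35] n 10 each [-0.95 -3.48  0.03]
```

```bash
python3 mv.py 45.95,-29.88,16,159.2
```

```text
t 10.9 p [51.86 12.54 16.35] yaw 163.01 grip 0.039272535923916455 q [  1.  23.  84.   0.  72. -72.] F [ 1.7  0.8 -3. ]
45.95,-29.88,16,159.2 rz 3.81 shift [ -9.53 -41.75   0.35] n 12 each [-0.79 -3.48  0.03]
```

Request:
jog_arm(plan="0 0 3.8 0 0 0 255; 0 0 0 -0.79 -3.48 0.03 255; 0 0 0 -0.79 -3.48 0.03 255; 0 0 0 -0.79 -3.48 0.03 255; 0 0 0 -0.79 -3.48 0.03 255; 0 0 0 -0.79 -3.48 0.03 255; 0 0 0 -0.79 -3.48 0.03 255; 0 0 0 -0.79 -3.48 0.03 255; 0 0 0 -0.79 -3.48 0.03 255; 0 0 0 -0.79 -3.48 0.03 255")

```text
time_s: 11.73
position: [0.4711, -0.194, 0.1547]
tool_rot: [[-0.935, 0.355, -0.002], [0.355, 0.935, 0.001], [0.002, 0.001, -1.0]]
ft_force: [1.4, 0.6, -3.2]
grip_width: 0.0397
gripper_force: 51.5
```

Request:
jog_arm(plan="0 0 0 -0.79 -3.48 0.03 255; 0 0 0 -0.79 -3.48 0.03 255; 0 0 0 -0.79 -3.48 0.03 255; 0 0 0 0 0 0 255; 0 0 0 0 0 3 255; 0 0 0 0 0 3 255; 0 0 0 0 0 2.5 255; 0 0 0 0 0 0 255; 0 0 0 0 0 0 255")

```text
time_s: 12.48
position: [0.4568, -0.2982, 0.0688]
tool_rot: [[-0.935, 0.355, -0.003], [0.355, 0.935, 0.003], [0.003, 0.001, -1.0]]
ft_force: [1.1, -0.7, -2.0]
grip_width: 0.0393
gripper_force: 51.8
```

```bash
python3 mv.py 45.95,-29.88,1.2,159.2
```

```text
t 12.48 p [ 45.68 -29.82   6.88] yaw 159.2 grip 0.03933761738622491 q [ -46.   31.   88.   -0.   61. -115.] F [ 1.1 -0.7 -2. ]
45.95,-29.88,1.2,159.2 rz 0.0 shift [-0.27  0.04  5.68] n 2 each [-0.14  0.02  2.84]
```

Request:
jog_arm(plan="0 0 0 -0.2 0 2.2 255; 0 0 0 0 0 2 255; 0 0 0 0 0 1 255; 0 0 0 0 0 0.4 255; 0 0 0 0 0 0.1 255; 0 0 0 0 0 0 255; 0 0 0 0 0 0.1 255; 0 0 0 0 0 0 255; 0 0 0 0 0 0 255")

```text
time_s: 13.23
position: [0.4597, -0.2998, 0.0137]
tool_rot: [[-0.935, 0.355, 0.002], [0.355, 0.935, -0.002], [-0.002, -0.001, -1.0]]
ft_force: [-3.7, 4.9, 9.3]
grip_width: 0.0395
gripper_force: 57.5
```

Request:
jog_arm(plan="0 0 0 0 0 0.1 255; 0 0 0 0 0 0 255; 0 0 0 0 0 0 255")

```text
time_s: 13.48
position: [0.4598, -0.2999, 0.0135]
tool_rot: [[-0.935, 0.355, 0.002], [0.355, 0.935, -0.003], [-0.003, -0.002, -1.0]]
ft_force: [-6.7, 6.8, 17.4]
grip_width: 0.0398
gripper_force: 60.6
```

```bash
python3 snap.py s1 side 290 250 450 400 5
```

```text
(no output)
```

View pics/s1.png

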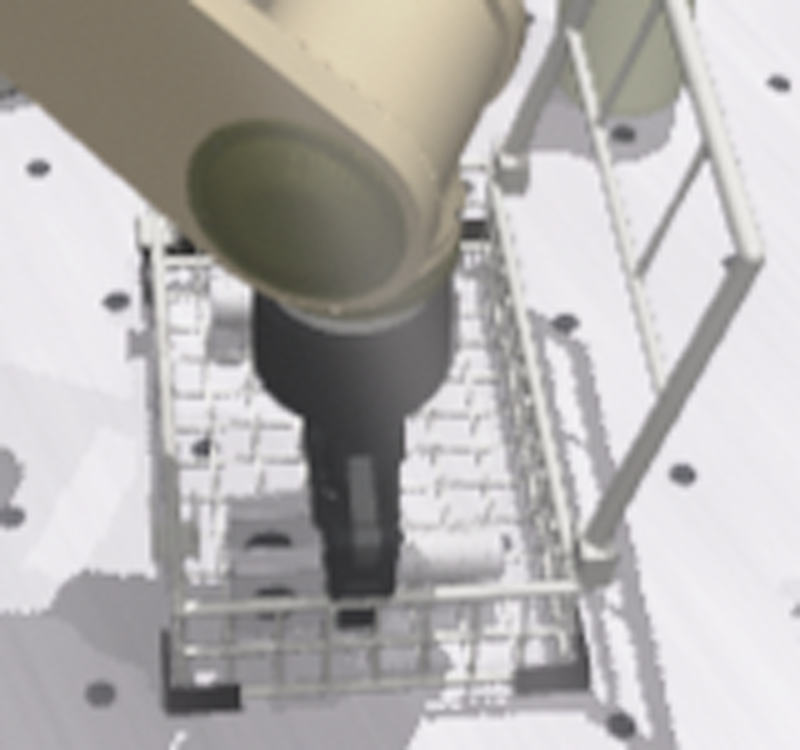

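Clevis a is level and inside the basket (fork at crop (265,560), shank at (460,555)), and the finger is clear of the wall. I release it.

Request:
jog_arm(plan="0 0 0 0 0 -0.1 255; 0 0 0 0 0 0 112; 0 0 0 0 0 0 112; 0 0 0 0 0 0 112; 0 0 0 0 0 0 112; 0 0 0 0 0 -1.5 112; 0 0 0 0 0 -2.5 112; 0 0 0 0 0 -3.5 112; 0 0 0 0 0 -3.8 112; 0 0 0 0 0 -3.8 112")

```text
time_s: 14.37
position: [0.4594, -0.2996, 0.1657]
tool_rot: [[-0.935, 0.355, 0.002], [0.355, 0.935, -0.002], [-0.002, -0.001, -1.0]]
ft_force: [0.5, -0.2, -0.0]
grip_width: 0.0479
gripper_force: 0.0
```

```bash
python3 mv.py 54,32.45,16,179.5 54,32.45,0.9,179.5
```

```text
t 14.37 p [ 45.94 -29.96  16.57] yaw 159.21 grip 0.0479182528164735 q [ -45.   25.   81.    0.   74. -115.] F [ 0.5 -0.2 -0. ]
54,32.45,16,179.5 rz -20.29 shift [-7.51 62.48  0.57] n 17 each [-0.44  3.68  0.03]
54,32.45,0.9,179.5 rz -0.0 shift [ 0.   0.  15.1] n 4 each [0.   0.   3.78]
```

Request:
jog_arm(plan="0 0 -6.8 0 0 0 70; 0 0 -6.8 0 0 0 70; 0 0 -6.7 0 0 0 70; 0 0 0 -0.44 3.68 0.03 70; 0 0 0 -0.44 3.68 0.03 70; 0 0 0 -0.44 3.68 0.03 70; 0 0 0 -0.44 3.68 0.03 70; 0 0 0 -0.44 3.68 0.03 70; 0 0 0 -0.44 3.68 0.03 70; 0 0 0 -0.44 3.68 0.03 70")

```text
time_s: 15.2
position: [0.4929, -0.0406, 0.1621]
tool_rot: [[-1.0, 0.009, 0.003], [0.009, 1.0, -0.001], [-0.003, -0.001, -1.0]]
ft_force: [0.7, 0.3, 0.1]
grip_width: 0.0619
gripper_force: 0.0
```

Request:
jog_arm(plan="0 0 0 -0.44 3.68 0.03 70; 0 0 0 -0.44 3.68 0.03 70; 0 0 0 -0.44 3.68 0.03 70; 0 0 0 -0.44 3.68 0.03 70; 0 0 0 -0.44 3.68 0.03 70; 0 0 0 -0.44 3.68 0.03 70; 0 0 0 -0.44 3.68 0.03 70; 0 0 0 -0.44 3.68 0.03 70; 0 0 0 -0.44 3.68 0.03 70; 0 0 0 -0.44 3.68 0.03 70")

```text
time_s: 16.03
position: [0.5399, 0.3276, 0.1592]
tool_rot: [[-1.0, 0.008, 0.003], [0.008, 1.0, 0.001], [-0.003, 0.001, -1.0]]
ft_force: [0.5, -2.1, 0.1]
grip_width: 0.0618
gripper_force: 0.0
```

Request:
jog_arm(plan="0 0 0 0 0 0 70; 0 0 0 0 0 0 70; 0 0 0 0 0 3 70; 0 0 0 0 0 3 70; 0 0 0 0 0 2 70; 0 0 0 0 0 0 70; 0 0 0 0 0 0 70")

```text
time_s: 16.62
position: [0.5399, 0.3245, 0.0782]
tool_rot: [[-1.0, 0.01, -0.0], [0.01, 1.0, -0.0], [0.0, -0.0, -1.0]]
ft_force: [0.8, -0.6, -0.1]
grip_width: 0.062
gripper_force: 0.0
```

```bash
python3 mv.py 54,32.45,0.9,179.5
```

```text
t 16.62 p [53.99 32.45  7.82] yaw 179.44 grip 0.062014527787975914 q [ 20.  38.  73.  -0.  69. -69.] F [ 0.8 -0.6 -0.1]
54,32.45,0.9,179.5 rz -0.06 shift [-0.01  0.    6.92] n 2 each [-0.01  0.    3.46]
```

Request:
jog_arm(plan="0 0 0 0 0 2.5 70; 0 0 0 0 0 2.4 70; 0 0 0 0 0 1.4 70; 0 0 0 0 0 0.6 70; 0 0 0 0 0 0 70; 0 0 0 0 0 0 255; 0 0 0 0 0 0 255; 0 0 0 0 0 0 255; 0 0 0 0 0 0 255; 0 0 0 0 0 0 255")

```text
time_s: 17.45
position: [0.5407, 0.3257, 0.0107]
tool_rot: [[-1.0, 0.009, 0.004], [0.009, 1.0, 0.001], [-0.004, 0.001, -1.0]]
ft_force: [-0.3, 0.1, 7.1]
grip_width: 0.0396
gripper_force: 51.5
```

Request:
jog_arm(plan="0 0 0 0 0 0 255; 0 0 0 0 0 -1 255; 0 0 0 0 0 -2 255; 0 0 0 0 0 -3 255; 0 0 0 0 0 -3.5 255; 0 0 0 0 0 -3.5 255; 0 0 0 0 0 -2 255; 0 0 0 0 0 0 255")

```text
time_s: 18.12
position: [0.541, 0.3261, 0.1646]
tool_rot: [[-1.0, 0.008, 0.009], [0.008, 1.0, 0.003], [-0.009, 0.003, -1.0]]
ft_force: [1.0, 0.9, -2.1]
grip_width: 0.0394
gripper_force: 51.0
```

```bash
cat > fb.py <<'E'
from fit import *
ims=[imaging.get_image("top"),imaging.get_image("side")]
D=np.pi/180
W=cloud(ims[0]); b=np.array([.494,-.2305]); th=-20.85*D
L=(W[...,:2]-b)@np.array([[np.cos(th),-np.sin(th)],[np.sin(th),np.cos(th)]])
m=(abs(L[...,0])<.07)&(abs(L[...,1])<.115)&(W[...,2]>.03)&(W[...,2]<.055)
n,lab,st,ce=cv2.connectedComponentsWithStats(m.astype(np.uint8))
for i in range(1,n):
    if st[i,4]>60:
        k=lab==i; r=cv2.minAreaRect((L[k]*1e3).astype(np.float32)); print(st[i,4],np.round(r[0],1),np.round(r[1],1),round(r[2],1),"z",np.round(np.percentile(W[k][:,2],[10,50,90]),3))
E
python3 mv.py 48.65,-22.77,16,159.2; python3 fb.py
```

```text
t 18.12 p [54.1  32.61 16.46] yaw 179.51 grip 0.03941357151790641 q [ 20.  33.  67.   0.  80. -69.] F [ 1.   0.9 -2.1]
48.65,-22.77,16,159.2 rz 20.31 shift [-14.57 -53.71   0.46] n 15 each [-0.97 -3.58  0.03]
387 [ 0.4 73.9] [ 40.  109.6] 88.7 z [0.033 0.04  0.046]
407 [ -1.8 -79.1] [ 41.1 109.4] 89.5 z [0.032 0.04  0.047]
```

Request:
jog_arm(plan="0 0 6.8 0 0 0 255; 0 0 6.8 0 0 0 255; 0 0 6.7 0 0 0 255; 0 0 0 -0.97 -3.6 0.03 255; 0 0 0 -0.97 -3.6 0.03 255; 0 0 0 -0.97 -3.6 0.03 255; 0 0 0 -0.97 -3.6 0.03 255; 0 0 0 -0.97 -3.6 0.03 255; 0 0 0 -0.97 -3.6 0.03 255; 0 0 0 -0.97 -3.6 0.03 255")

```text
time_s: 19.05
position: [0.512, 0.0642, 0.1546]
tool_rot: [[-0.935, 0.355, -0.004], [0.355, 0.935, 0.0], [0.004, -0.001, -1.0]]
ft_force: [1.4, -1.1, -2.9]
grip_width: 0.0394
gripper_force: 51.4
```

Request:
jog_arm(plan="0 0 0 -0.97 -3.6 0.03 255; 0 0 0 -0.97 -3.6 0.03 255; 0 0 0 -0.97 -3.6 0.03 255; 0 0 0 -0.97 -3.6 0.03 255; 0 0 0 -0.97 -3.6 0.03 255; 0 0 0 -0.97 -3.6 0.03 255; 0 0 0 -0.97 -3.6 0.03 255; 0 0 0 -0.97 -3.6 0.03 255; 0 0 0 0 0 0 255; 0 0 0 0 0 0 255")

```text
time_s: 19.88
position: [0.4827, -0.2322, 0.152]
tool_rot: [[-0.934, 0.358, -0.003], [0.358, 0.934, 0.003], [0.004, 0.001, -1.0]]
ft_force: [-0.4, 1.3, -3.7]
grip_width: 0.0394
gripper_force: 51.8
```

Request:
jog_arm(plan="0 0 0 0 0 2 255; 0 0 0 0 0 3 255; 0 0 0 0 0 2 255; 0 0 0 0 0 0 255; 0 0 0 0 0 0 255")

```text
time_s: 20.3
position: [0.4834, -0.2297, 0.0832]
tool_rot: [[-0.935, 0.354, -0.003], [0.354, 0.935, 0.002], [0.003, 0.001, -1.0]]
ft_force: [1.1, -0.5, -2.7]
grip_width: 0.0392
gripper_force: 51.7
```

```bash
python3 mv.py 48.56,-23,1.3,159.2
```

```text
t 20.3 p [ 48.34 -22.97   8.32] yaw 159.26 grip 0.03919773049531562 q [ -38.   29.   89.    0.   62. -107.] F [ 1.1 -0.5 -2.7]
48.56,-23,1.3,159.2 rz 0.06 shift [-0.22  0.05  7.02] n 2 each [-0.11  0.03  3.51]
```

Request:
jog_arm(plan="0 0 0 -0.15 0.05 2.5 255; 0 0 0 0 0 2 255; 0 0 0 0 0 1.3 255; 0 0 0 0 0 0.6 255; 0 0 0 0 0 0.3 255; 0 0 0 0 0 0.2 255; 0 0 0 0 0 0.1 255; 0 0 0 0 0 0 255; 0 0 0 0 0 0 255")

```text
time_s: 21.05
position: [0.4857, -0.2313, 0.0147]
tool_rot: [[-0.935, 0.355, 0.001], [0.355, 0.935, -0.001], [-0.001, -0.0, -1.0]]
ft_force: [0.1, -0.3, -2.7]
grip_width: 0.0396
gripper_force: 51.8
```

Request:
jog_arm(plan="0 0 0 0 0 0.1 255; 0 0 0 0 0 0 255; 0 0 0 0 0 0 255")

```text
time_s: 21.3
position: [0.4854, -0.2312, 0.0132]
tool_rot: [[-0.935, 0.355, 0.0], [0.355, 0.935, -0.0], [-0.0, -0.0, -1.0]]
ft_force: [0.5, 0.5, -3.7]
grip_width: 0.0392
gripper_force: 51.8
```

Request:
jog_arm(plan="0 0 0 0 0 0.1 255; 0 0 0 0 0 0 255; 0 0 0 0 0 0 255")

```text
time_s: 21.55
position: [0.4854, -0.2311, 0.012]
tool_rot: [[-0.935, 0.355, -0.0], [0.355, 0.935, 0.0], [0.0, -0.0, -1.0]]
ft_force: [-0.4, 0.1, -3.0]
grip_width: 0.0396
gripper_force: 51.8
```

Request:
jog_arm(plan="0 0 0 0 0 0.1 255; 0 0 0 0 0 0 255; 0 0 0 0 0 0 255")

```text
time_s: 21.8
position: [0.4854, -0.2311, 0.011]
tool_rot: [[-0.935, 0.355, -0.0], [0.355, 0.935, 0.0], [0.0, 0.0, -1.0]]
ft_force: [-0.1, 0.1, -2.9]
grip_width: 0.0394
gripper_force: 51.8
```

Request:
jog_arm(plan="0 0 0 0 0 0.1 255; 0 0 0 0 0 0 255; 0 0 0 0 0 0 255")

```text
time_s: 22.05
position: [0.4855, -0.2312, 0.0107]
tool_rot: [[-0.935, 0.355, 0.0], [0.355, 0.935, -0.0], [-0.001, -0.0, -1.0]]
ft_force: [-3.1, 1.3, 4.7]
grip_width: 0.0394
gripper_force: 52.8
```

Request:
jog_arm(plan="0 0 0 0 0 0.05 255; 0 0 0 0 0 0 255; 0 0 0 0 0 0 255")

```text
time_s: 22.3
position: [0.4855, -0.2312, 0.0107]
tool_rot: [[-0.935, 0.355, 0.001], [0.355, 0.935, -0.001], [-0.001, -0.0, -1.0]]
ft_force: [-3.4, 2.7, 10.3]
grip_width: 0.0394
gripper_force: 53.5
```

Request:
jog_arm(plan="0 0 0 0 0 -0.05 255; 0 0 0 0 0 0 112; 0 0 0 0 0 0 112; 0 0 0 0 0 0 112; 0 0 0 0 0 0 112; 0 0 0 0 0 -1.5 112; 0 0 0 0 0 -2.5 112; 0 0 0 0 0 -3.5 112; 0 0 0 0 0 -3.8 112; 0 0 0 0 0 -3.8 112")

```text
time_s: 23.13
position: [0.4851, -0.2309, 0.1625]
tool_rot: [[-0.935, 0.355, -0.001], [0.355, 0.935, 0.001], [0.001, 0.0, -1.0]]
ft_force: [0.3, -0.7, -0.4]
grip_width: 0.0479
gripper_force: 0.0
```

Request:
jog_arm(plan="0 0 0 0 0 -3.5 255; 0 0 0 0 0 -3.5 255; 0 0 0 0 0 -3.5 255; 0 0 0 0 0 -3.5 255; 0 0 0 0 0 0 255; 0 0 0 0 0 0 255")

```text
time_s: 23.63
position: [0.4857, -0.2314, 0.3025]
tool_rot: [[-0.935, 0.355, 0.003], [0.355, 0.935, -0.002], [-0.004, -0.001, -1.0]]
ft_force: [-0.2, 0.5, -1.0]
grip_width: 0.0001
gripper_force: 0.0
```

```bash
cat > fr.py <<'E'
import numpy as np,sys
# basket-frame x,y,z (cm) -> world cm
t=np.radians(-20.85)
def w(x,y): return 49.4+np.cos(t)*x-np.sin(t)*y, -23.05+np.sin(t)*x+np.cos(t)*y
E
python3 - <<'E'
from fr import *
print(w(15.8,0))
E
python3 mv.py 64.17,-28.67,30,159.15 64.17,-28.67,19.5,159.15
cat > fb2.py <<'E'
from h import *
exec(open("fb.py").read().split("from fit import *")[1])
for W in map(cloud,ims):
    m=(W[...,2]>.19)&(abs(W[...,0]-.62)<.06)&(W[...,1]>-.42)&(W[...,1]<-.15);m&=W[...,2]<.235
    P=W[m]; print("bar",len(P),np.round(P.mean(0),3),"local",np.round(((P[:,:2].mean(0)-b)@np.array([[np.cos(th),-np.sin(th)],[np.sin(th),np.cos(th)]])),3))
E
python3 fb2.py
```

```text
(np.float64(64.16534381289046), np.float64(-28.67357733894871))
t 23.63 p [ 48.57 -23.14  30.25] yaw 159.21 grip 0.0001266811885394345 q [ -38.   18.   68.    0.   93. -107.] F [-0.2  0.5 -1. ]
64.17,-28.67,30,159.15 rz 0.06 shift [-16.54   0.38   0.25] n 5 each [-3.31  0.08  0.05]
64.17,-28.67,19.5,159.15 rz -0.0 shift [ 0.   0.  10.5] n 3 each [0.  0.  3.5]
392 [-0.9 73.2] [ 40.1 110.6] 89.3 z [0.033 0.04  0.047]
170 [  4.9 -12.7] [40.4 45. ] 71.6 z [0.033 0.04  0.046]
248 [-10.6 -79.5] [41.7 63.7] 88.6 z [0.035 0.042 0.047]
bar 424 [ 0.615 -0.275  0.219] local [0.128 0.002]
bar 593 [ 0.609 -0.291  0.218] local [ 0.129 -0.016]
```

Request:
jog_arm(plan="0 0 0 -3.35 0.08 0.05 255; 0 0 0 -3.35 0.08 0.05 255; 0 0 0 -3.35 0.08 0.05 255; 0 0 0 -3.35 0.08 0.05 255; 0 0 0 -3.35 0.08 0.05 255; 0 0 0 0 0 0 255; 0 0 0 0 0 0 255; 0 0 0 0 0 0 255")

```text
time_s: 24.4
position: [0.643, -0.2867, 0.2971]
tool_rot: [[-0.935, 0.355, -0.002], [0.355, 0.935, 0.001], [0.003, 0.001, -1.0]]
ft_force: [0.3, -0.5, 0.7]
grip_width: 0.0003
gripper_force: 0.0
```

```bash
python3 mv.py 64.17,-28.67,19.5,159.15;  python3 fb2.py
```

```text
t 24.4 p [ 64.3  -28.67  29.71] yaw 159.2 grip 0.0002600499368401268 q [ -34.   38.   36.   -0.  107. -103.] F [ 0.3 -0.5  0.7]
64.17,-28.67,19.5,159.15 rz 0.05 shift [ 0.12 -0.05 10.21] n 3 each [ 0.04 -0.02  3.4 ]
125 [20.9 84.9] [16.6 67.2] 89.6 z [0.036 0.042 0.048]
267 [ -4.9 -88.1] [ 37.6 109.7] 80.4 z [0.034 0.042 0.047]
bar 180 [ 0.621 -0.254  0.216] local [0.127 0.023]
bar 594 [ 0.609 -0.291  0.218] local [ 0.129 -0.015]
```

Request:
jog_arm(plan="0 0 0 0 0 3 255; 0 0 0 0 0 3.5 255; 0 0 0 0 0 2.7 255; 0 0 0 0 0 1 255; 0 0 0 0 0 0 255; 0 0 0 0 0 0 255")

```text
time_s: 25.0
position: [0.6434, -0.287, 0.1985]
tool_rot: [[-0.935, 0.355, 0.002], [0.355, 0.935, -0.001], [-0.002, -0.0, -1.0]]
ft_force: [0.6, -0.2, 0.7]
grip_width: 0.0001
gripper_force: 0.0
```

```bash
python3 mv.py; python3 - <<'E'
import numpy as np
f=np.linspace(1.86,0.8,16); x=8.3-16*np.cos(f); z=6.6+16*np.sin(f)
for a in range(15): print(round(f[a+1],3),"tool x",round(-(x[a+1]-x[a]),2),"z",round(-(z[a+1]-z[a]),2), "bar",np.round([x[a+1],z[a+1]],2))
E
```

```text
t 25.0 p [ 64.34 -28.7   19.85] yaw 159.19 grip 0.00012026871719528925 q [ -34.   39.   49.   -0.   92. -103.] F [ 0.6 -0.2  0.7]
1.789 tool x 1.09 z -0.28 bar [11.77 22.22]
1.719 tool x 1.11 z -0.21 bar [10.66 22.43]
1.648 tool x 1.12 z -0.13 bar [ 9.53 22.55]
1.577 tool x 1.13 z -0.05 bar [ 8.4 22.6]
1.507 tool x 1.13 z 0.03 bar [ 7.27 22.57]
1.436 tool x 1.12 z 0.11 bar [ 6.15 22.45]
1.365 tool x 1.11 z 0.19 bar [ 5.04 22.26]
1.295 tool x 1.1 z 0.27 bar [ 3.94 21.99]
1.224 tool x 1.08 z 0.35 bar [ 2.86 21.65]
1.153 tool x 1.05 z 0.42 bar [ 1.81 21.23]
1.083 tool x 1.02 z 0.49 bar [ 0.8  20.73]
1.012 tool x 0.98 z 0.57 bar [-0.18 20.17]
0.941 tool x 0.94 z 0.63 bar [-1.12 19.53]
0.871 tool x 0.89 z 0.7 bar [-2.01 18.84]
0.8 tool x 0.84 z 0.76 bar [-2.85 18.08]
```

Request:
jog_arm(plan="0 0 0 0.8 0 0 255; 0 0 0 0.6 0 0 255; 0 0 0 1.1 0 -0.25 255; 0 0 0 1.1 0 -0.2 255; 0 0 0 1.1 0 -0.15 255; 0 0 0 1.1 0 0 255")

```text
time_s: 25.5
position: [0.5897, -0.2667, 0.2058]
tool_rot: [[-0.935, 0.355, 0.006], [0.355, 0.935, -0.004], [-0.007, -0.001, -1.0]]
ft_force: [3.1, -1.2, 1.2]
grip_width: 0.0003
gripper_force: 1.2
```

```bash
python3 mv.py; python3 fb2.py | grep bar
```

```text
t 25.5 p [ 58.97 -26.67  20.58] yaw 159.2 grip 0.0002613732619960795 q [ -35.   33.   60.    0.   87. -104.] F [ 3.1 -1.2  1.2]
bar 228 [ 0.588 -0.223  0.228] local [0.085 0.041]
bar 397 [ 0.587 -0.234  0.225] local [0.088 0.03 ]
```

Request:
jog_arm(plan="0 0 0 1.1 0 0 255; 0 0 0 1.1 0 0.1 255; 0 0 0 1.1 0 0.2 255; 0 0 0 1.1 0 0.25 255; 0 0 0 1.1 0 0.35 255; 0 0 0 1.05 0 0.4 255; 0 0 0 1 0 0.5 255; 0 0 0 1 0 0.55 255; 0 0 0 0.95 0 0.65 255; 0 0 0 0.9 0 0.7 255")

```text
time_s: 26.43
position: [0.4926, -0.2299, 0.1667]
tool_rot: [[-0.935, 0.355, 0.003], [0.355, 0.935, -0.002], [-0.003, -0.001, -1.0]]
ft_force: [1.1, -0.7, 1.6]
grip_width: 0.0
gripper_force: 0.6
```

Request:
jog_arm(plan="0 0 0 0.85 0 0.75 255; 0 0 0 0 0 0 255; 0 0 0 0 0 0 255")

```text
time_s: 26.68
position: [0.4845, -0.2267, 0.1588]
tool_rot: [[-0.935, 0.355, 0.001], [0.355, 0.935, -0.001], [-0.001, -0.0, -1.0]]
ft_force: [0.9, -0.1, -0.2]
grip_width: 0.0005
gripper_force: 0.0
```

```bash
python3 mv.py; cat > fb3.py <<'E'
from h import *
D=np.pi/180;b=np.array([.494,-.2305]); th=-20.85*D
for c in("side","top"):
    W=cloud(imaging.get_image(c)); L=(W[...,:2]-b)@np.array([[np.cos(th),-np.sin(th)],[np.sin(th),np.cos(th)]])
    for s in(1,-1):
        m=(abs(s*L[...,1]-.09)<.012)&(W[...,2]>.08)&(W[...,2]<.25)&(abs(L[...,0])<.12)
        if m.sum()>3: print(c,s,m.sum(),"bar x,z",np.round([np.median(L[m][:,0]),np.median(W[m][:,2])],3))
E
python3 fb3.py
```

```text
t 26.68 p [ 48.45 -22.67  15.88] yaw 159.19 grip 0.000455647265664637 q [ -38.   24.   84.   -0.   72. -107.] F [ 0.9 -0.1 -0.2]
side 1 50 bar x,z [-0.024  0.185]
side -1 81 bar x,z [-0.025  0.185]
top 1 65 bar x,z [-0.026  0.183]
top -1 11 bar x,z [-0.029  0.186]
```

Request:
jog_arm(plan="0 0 0 -0.5 0 0 255; 0 0 0 0 0 -3 255; 0 0 0 0 0 -2.2 255; 0 0 0 1.2 0 0 255; 0 0 0 1.1 0 0 255; 0 0 0 0 0 0 255; 0 0 0 0 0 0 255")

```text
time_s: 27.37
position: [0.4677, -0.2202, 0.2104]
tool_rot: [[-0.935, 0.355, 0.001], [0.355, 0.935, -0.0], [-0.001, -0.0, -1.0]]
ft_force: [0.7, 0.1, 0.2]
grip_width: 0.0
gripper_force: 0.0
```

```bash
python3 mv.py; python3 - <<'E'
import numpy as np
from fr import *
print(w(-2.8,0))
f=np.linspace(.82,0,14); x=8.3-16*np.cos(f); z=6.6+16*np.sin(f)
for a in range(13): print(round(f[a+1],3),"tool x",round(-(x[a+1]-x[a]),2),"z",round(-(z[a+1]-z[a]),2), "bar",np.round([x[a+1],z[a+1]],2))
E
```

```text
t 27.37 p [ 46.77 -22.02  21.04] yaw 159.19 grip 8.109667953147606e-06 q [ -38.   19.   82.    0.   79. -108.] F [0.7 0.1 0.2]
(np.float64(46.78335679265232), np.float64(-22.053416674110355))
0.757 tool x 0.72 z 0.71 bar [-3.33 17.59]
0.694 tool x 0.67 z 0.76 bar [-4.   16.83]
0.631 tool x 0.62 z 0.8 bar [-4.62 16.04]
0.568 tool x 0.57 z 0.83 bar [-5.19 15.2 ]
0.505 tool x 0.52 z 0.87 bar [-5.71 14.34]
0.442 tool x 0.46 z 0.9 bar [-6.17 13.44]
0.378 tool x 0.4 z 0.93 bar [-6.57 12.51]
0.315 tool x 0.34 z 0.95 bar [-6.91 11.56]
0.252 tool x 0.28 z 0.97 bar [-7.19 10.59]
0.189 tool x 0.22 z 0.98 bar [-7.41  9.61]
0.126 tool x 0.16 z 1.0 bar [-7.57  8.61]
0.063 tool x 0.1 z 1.0 bar [-7.67  7.61]
0.0 tool x 0.03 z 1.01 bar [-7.7  6.6]
```

Request:
jog_arm(plan="0 0 0 0 0 1.2 255; 0 0 0 0 0 0.9 255; 0 0 0 0.7 0 0.7 255; 0 0 0 0.65 0 0.75 255; 0 0 0 0.6 0 0.8 255; 0 0 0 0.55 0 0.85 255; 0 0 0 0.5 0 0.85 255; 0 0 0 0 0 0 255; 0 0 0 0 0 0 255")

```text
time_s: 28.12
position: [0.4395, -0.2095, 0.1492]
tool_rot: [[-0.935, 0.355, -0.001], [0.355, 0.935, 0.001], [0.001, 0.0, -1.0]]
ft_force: [0.2, -0.6, -0.2]
grip_width: 0.0002
gripper_force: 0.0
```

```bash
python3 mv.py;python3 fb3.py
```

```text
t 28.12 p [ 43.95 -20.95  14.92] yaw 159.19 grip 0.0001724789009970591 q [ -39.   20.   92.    0.   68. -109.] F [ 0.2 -0.6 -0.2]
side 1 20 bar x,z [0.013 0.106]
side -1 77 bar x,z [-0.054  0.145]
top 1 64 bar x,z [-0.056  0.142]
```

Following the arc: bar at x -5.5, z 14.4 cm. Continuing down.

Request:
jog_arm(plan="0 0 0 0.45 0 0.9 255; 0 0 0 0.4 0 0.95 255; 0 0 0 0.35 0 0.95 255; 0 0 0 0.3 0 0.95 255; 0 0 0 0.2 0 1 255; 0 0 0 0.15 0 1 255; 0 0 0 0.1 0 1 255; 0 0 0 0 0 0.6 255; 0 0 0 0 0 0 255; 0 0 0 0 0 0 255")

```text
time_s: 29.05
position: [0.4213, -0.2026, 0.0762]
tool_rot: [[-0.935, 0.355, 0.0], [0.355, 0.935, -0.0], [-0.0, -0.0, -1.0]]
ft_force: [-0.4, -0.0, 0.2]
grip_width: 0.0001
gripper_force: 0.0
```

```bash
python3 mv.py
```

```text
t 29.05 p [ 42.13 -20.26   7.62] yaw 159.2 grip 8.147400605103036e-05 q [ -40.   25.  100.    0.   55. -109.] F [-0.4 -0.   0.2]
```

Request:
jog_arm(plan="0 0 0 0 0 0.2 255; 0 0 0 0 0 0.2 255; 0 0 0 0 0 0.1 255; 0 0 0 0 0 0 255; 0 0 0 0 0 0 255")

```text
time_s: 29.47
position: [0.4209, -0.2024, 0.0711]
tool_rot: [[-0.935, 0.355, -0.0], [0.355, 0.935, 0.0], [0.0, -0.0, -1.0]]
ft_force: [-0.1, -0.2, 0.4]
grip_width: -0.0004
gripper_force: 0.1
```

Request:
jog_arm(plan="0 0 0 0 0 0.1 255; 0 0 0 0 0 0 255; 0 0 0 0 0 0 255")

```text
time_s: 29.72
position: [0.421, -0.2024, 0.0707]
tool_rot: [[-0.935, 0.355, 0.0], [0.355, 0.935, -0.0], [-0.001, -0.0, -1.0]]
ft_force: [-2.7, 0.8, 9.1]
grip_width: 0.0
gripper_force: 4.6
```

Request:
jog_arm(plan="0 0 0 0 0 0.1 255; 0 0 0 0 0 0 255; 0 0 0 0 0 0 255")

```text
time_s: 29.97
position: [0.421, -0.2024, 0.0705]
tool_rot: [[-0.935, 0.355, 0.001], [0.355, 0.935, -0.001], [-0.001, -0.001, -1.0]]
ft_force: [-4.7, 2.8, 18.7]
grip_width: 0.0001
gripper_force: 9.5
```

Request:
jog_arm(plan="0 0 0 0 0 -0.5 255; 0 0 0 0 0 -2 255; 0 0 0 0 0 -3.5 255; 0 0 0 0 0 -3.5 255; 0 0 0 0 0 -3.5 255; 0 0 0 0 3.5 -3 255; 0 0 0 0 4 0 255; 0 0 0 0 4 0 255; 0 0 0 0 4 0 255; 0 0 0 0 4 0 255")

```text
time_s: 30.8
position: [0.4891, -0.0213, 0.2264]
tool_rot: [[-0.935, 0.355, 0.0], [0.355, 0.935, -0.0], [-0.0, 0.0, -1.0]]
ft_force: [0.8, -1.7, -0.0]
grip_width: 0.0
gripper_force: 0.0
```

Request:
jog_arm(plan="0 0 0 0 4 0 255; 0 0 0 0 4 0 255; 0 0 0 0 4 0 255; 0 0 0 0 4 0 255; 0 0 0 0 4 0 255; 0 0 0 0 0 0 255; 0 0 0 0 0 0 255; 0 0 0 0 0 0 255")

```text
time_s: 31.47
position: [0.5597, 0.1634, 0.2259]
tool_rot: [[-0.935, 0.355, -0.001], [0.355, 0.935, -0.0], [0.001, -0.001, -1.0]]
ft_force: [0.3, 0.5, -0.0]
grip_width: 0.0001
gripper_force: 0.0
```

```bash
python3 mv.py; python3 - <<'E'
from h import *
ims=[imaging.get_image(c) for c in("top","side")]
D=np.pi/180;b=np.array([.494,-.2305]); th=-20.85*D
for im in ims:
    W=cloud(im); L=(W[...,:2]-b)@np.array([[np.cos(th),-np.sin(th)],[np.sin(th),np.cos(th)]])
    for x0 in (-.077,):
        for y0 in(-.06,0,.06):
            m=(abs(L[...,0]-x0)<.008)&(abs(L[...,1]-y0)<.015); print("bar z",y0,np.round(np.percentile(W[m][:,2],[50,90]),3))
a=cv2.resize(ims[0]["pixels"][150:320,130:510],(800,358)); c=cv2.resize(ims[1]["pixels"][160:460,200:540],(272,240))
d=cv2.resize(ims[1]["pixels"][270:400,300:480],(332,240))
o=np.zeros((600,800,3),np.uint8);o[:358]=a;o[360:600,:272]=c;o[360:600,280:612]=d
cv2.imwrite("pics/end.png",o[...,::-1])
E
```

```text
t 31.47 p [55.97 16.34 22.59] yaw 159.22 grip 0.00012090460738418385 q [  5.  25.  69.  -0.  85. -65.] F [ 0.3  0.5 -0. ]
bar z -0.06 [0.065 0.074]
bar z 0 [0.066 0.074]
bar z 0.06 [0.065 0.073]
bar z -0.06 [0.069 0.072]
bar z 0 [0.069 0.072]
bar z 0.06 [0.069 0.073]
```

View pics/end.png

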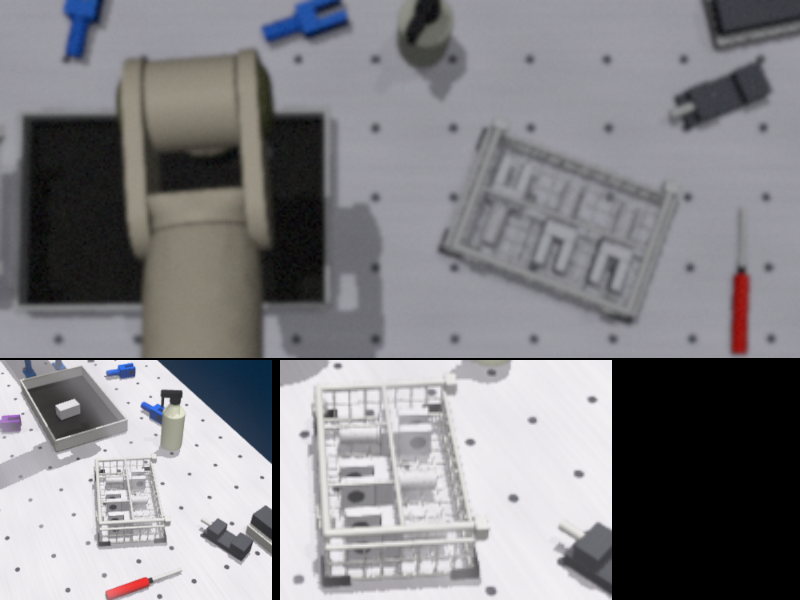

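The final picture shows all three clevises flat and side by side in the basket (top view (515,190), (555,240), (610,260)). The frame is closed with its bar top at about 71 mm, the bar end is still in the tray, and the bystanders have not moved. I hand the job in.

```bash
python3 -c "
from rig import job
print(job.close_job())"
```

```text
the job is handed in; nothing more can be done
None
```

The job is handed in (verdict not shown): all three clevises lie flat side by side in the basket, the hold-down frame is pushed fully home into its clips, and the bar end is still in the tray, at about 31.5 s on the robot's clock.

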